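# Short-mix a sample tube in the block mixer

### The arm

A 6-joint arm with a two-finger parallel gripper is mounted at the origin on a cart in front of the work surface, level with it; the furniture and walls round the work are solid. World frame = base frame: x ahead of the robot, y to its left, z up, the work surface at z = 0. Lengths are in mm, angles in rad, forces in N, time in s.
With the tool pointing down it reaches from about 300 to 775 mm from the base axis. Payload 14.6 kg.
Tool frame: the origin (TCP) lies midway between the tips of the shut fingers; the grasp point (between the pads) lies 19 mm behind it (robot.grasp_offset is the distance from the TCP to the grasp point, in mm); z points along the fingers, y is the line along which they close (so a half turn about z gives the same grasp; the last joint's range is limited). The gripper opens to 85 mm and grips with 20 to 120 N. Pads are 22 mm wide; open, the fingers measure 114 mm over their backs; the gripper's body (76 mm by 85 mm) begins 54 mm behind the grasp point. The pads swing forward as they close: fully open they stand 13 mm farther back than shut.
Start: joints at [-1.169, 0.3, 1.521, -0, 1.321, -0.067], TCP at [248.491, -490.654, 231.281] pointing down, gripper open.
Joint ranges: [-3.03, 3.03], [-0.79, 2.21], [0.23, 2.52], [-1.04, 4.18], [0, 3.07], [-2.55, 2.55]. Speed limits (rad/s): [2.22, 2.22, 2.57, 3.14, 3.14, 3.14].

### API

Orientations are given as [roll, pitch, yaw] about the fixed x, y, z axes, in that order (R = Rz(yaw) Ry(pitch) Rx(roll)).
In Python, from workcell import robot, capture, camera_info gives the robot as it stands (robot), with the cameras as plain functions.
- The arm moves only by the shell command python3 drive.py [FORCE], which reads ROWS from standard input. ROWS is 1 to 12 rows, parted by a bar, with the numbers parted by commas; each row has 7 numbers: dx, dy, dz in cm, then a rotation vector rx, ry, rz in units of 0.1 rad, then the finger opening in mm; each row is the pose to reach, as a shift and turn from the pose commanded when the command began, along the tool's axes at that moment; what a row does not reach only later rows make up. A row lasts 1/12 s, in which the tool goes at most 41.7 mm and 0.125 rad, less where a joint would pass 70% of its speed; a pose out of reach is approached as far as the arm can. The fingers move at their own pace and stop on an object; FORCE is the grip in N (left out, the last holds). Time passes only in rows, so rows that do not move let the fingers close. It prints the time, the measured TCP pose, the force, the opening and the grip force at its end. Input that does not fit is refused with a message, and nothing moves.
- robot.observe(): the state, without advancing time (a new reading comes with each control period).
- capture(name): name is "side" or "top"; returns the picture (420x560x3 uint8, red, green, blue); there is no depth.
- camera_info(name): a dict with "intrinsics" (3x3 intrinsics, pixels), "R" (3x3) and "t" (3): a world point X has camera coordinates R X + t. Camera axes: x right, y down, z forward; pixel columns grow to the right and rows downward; lengths in mm; the calibration is good to about 2 mm. A picture is of the moment at which its call begins. camera_info takes no time and is no camera call.
- robot.sign_off(): hands the job in; it is judged then, once.
The state is a dict: "time": time; "q": joint angles; "joint_vel": joint speeds; "joint_torque": joint torques, N m; "tool_pos": TCP position; "tool_rot": TCP orientation; "contact_force": force on the tool from outside, world axes, zero at the start; "ft_torque": the same for the moment, N m; "gripper_width": finger opening in mm; "grip_force": force on a finger pad.
Only numpy, scipy, OpenCV 4.12 (cv2) and the standard library are available. Lean on these libraries where they do the work, as an engineer would, in place of code of your own. Each camera call takes 0.05 s, during which the arm holds its last target. There are 200 camera calls.

### The job

Take the sample tube out of the small wire rack near the mixer and seat it fully down in any free well of the block mixer, then shut the mixer's cover flat. With the fingertips push the round short-mix key at the right of its control panel down to its stop and hold it there without a break for at least three seconds, no harder than a firm finger, and finish while still holding it down; leave the tubes already loaded and the other things on the bench where they are.

Things in the scene. Friction and masses are not known exactly. Their poses are not given: they have to be found in the camera images.
- mixer: Block mixer, white bench instrument fixed on the worktop, 200 mm wide (y). Origin on the worktop under the centre of its tube block; x points from the control panel (front, reaches x -160 mm) to the cover hinge (rear, x +75; back ends at +88), y to the left seen from the front, z up. Deck 143 mm high with a 130x130 mm open recess round the block; panel top 125 mm high
- well0 (a point): mouth centre, at the block's top, of the free well in the front row, right (x -22, y -36 mm in the mixer's frame)
- well1 (a point): mouth centre of the free well in the front row, middle (x -22, y 0). The aluminium block, 112x116 mm, top 98 mm above the worktop, has six upright round wells 14.5 mm across and 50 mm deep (floor 48 mm above the worktop) at x -22 and +22, y -36, 0 and +36 mm of the mixer's frame; the other three hold tubes
- well4 (a point): mouth centre of the free well in the rear row, middle (x +22, y 0)
- sample_tube: the sample tube: the only one in the small wire rack (not the larger rack far right, out of reach); 90 mm long, body 12 mm across, cap 16 mm across over its top 18 mm; 10 to 17 g. Origin at the centre of its bottom end, z along the tube to the cap. In the rack its bottom is 4 mm above the worktop; it may lean slightly. Seated in a well its bottom is 48 mm and its cap top 138 mm above the worktop
- rack: white wire rack, fixed, two rows (x) of six (y) square cells, pitch 17.5 mm, 38 mm by 108 mm, top wires 57 mm high, an upright loop at each end of y up to 72 mm high. Origin on the worktop at its centre
- cover (a joint): angle of the mixer's hinged cover in rad: 0 shut flat on the deck, about 1.5 upright (as found). Stiff hinge: it stays where it is left, even nearly shut; 2 to 5 N at its free edge moves it. A flat plate 9 mm thick, 176 mm wide, clear in the middle with a white frame; shut, its top is 154 mm above the worktop and clears the tubes
- cover_hinge (a point): middle of the cover's hinge axis, which runs along the mixer's y, 75 mm behind the mixer's origin, 149 mm high
- cover_tab (a point): centre of the finger tab in the middle of the cover's free edge, 163 mm from the hinge axis; the tab is 40 mm wide, 8 mm thick and ends 173 mm from the axis; the plate's frame ends 155 mm from the axis
- mix_key (a joint): travel of the short-mix key in m: 0 is up, 0.006 fully down. It is a spring key: about 3 N starts it and 9 N brings it to its stop; it springs up when let go
- key_top (a point): middle of the top face of the short-mix key, 137 mm above the worktop when up; it moves with the key
- key_cap: the short-mix key's cap: round, grey, flat-topped, 26 mm across, in a grey collar, on the right of the control panel (120 mm in front of and 58 mm to the right of the mixer's origin); origin 12 mm under its top face
- loaded_a: tube like the sample, already standing in the block's well at (-22,+36); leave it there
- loaded_b: tube like the sample, already standing in the block's well at (+22,-36); leave it there
- loaded_c: tube like the sample, already standing in the block's well at (+22,+36); leave it there
- petri: closed white petri dish, 71 mm across, 15 mm high; bystander
- vial_small: small white screw-cap bottle, 23 mm across, 52 mm high; bystander
- vial_small_b: small white screw-cap bottle, 23 mm across, 52 mm high, behind the other small one; bystander
- bottle_small: white screw-cap bottle, 44 mm across, 104 mm high, at the left; bystander
- marker: marker pen lying down, 135 mm long, 17 mm thick; bystander
- tape_roll: roll of masking tape lying flat, about 103 mm across, 25 mm high; bystander
- mouse: black computer mouse, 60x107x37 mm, at the right; bystander

How it is judged (in metres and radians):
On the way, in this order (a step that is already met when the one before it is completed fails the run):
1. the sample tube stands fully down in a free well of the mixer's block, let go, with the cover still open (z of sample_tube in the frame of mixer between 0.04 and 0.054 m and angle between sample_tube's own z axis and vertical below 0.12 rad and x of sample_tube in the frame of mixer between -0.05 and 0.05 m and y of sample_tube in the frame of mixer between -0.05 and 0.05 m and contact force between the fingers and sample_tube below 0.05 N and value of joint cover above 0.6 rad), for 0.2 s.
2. the cover is shut flat over the seated tube, with the key up (z of sample_tube in the frame of mixer between 0.04 and 0.054 m and angle between sample_tube's own z axis and vertical below 0.12 rad and x of sample_tube in the frame of mixer between -0.05 and 0.05 m and y of sample_tube in the frame of mixer between -0.05 and 0.05 m and contact force between the fingers and sample_tube below 0.05 N and value of joint cover below 0.05 rad and value of joint mix_key below 0.002 m), for 0.2 s.
3. the key is held at its stop by the fingers for nearly three seconds without a break, cover shut (z of sample_tube in the frame of mixer between 0.04 and 0.054 m and angle between sample_tube's own z axis and vertical below 0.12 rad and x of sample_tube in the frame of mixer between -0.05 and 0.05 m and y of sample_tube in the frame of mixer between -0.05 and 0.05 m and contact force between the fingers and sample_tube below 0.05 N and value of joint cover below 0.05 rad and value of joint mix_key above 0.0048 m and contact force between the fingers and key_cap between 3 and 30 N), for 2.8 s.
At the end, for the whole second after the job is handed in: The sample tube is upright in a well, bottom within 6 mm of its floor, not touched; cover shut within 0.05 rad; the key is at least 4.8 of its 6 mm down under a 3 to 30 N push of the fingers, still held at the end; the loaded tubes are down within 8 mm of their wells' floors (all of step 3 and z of each of loaded_a, loaded_b, loaded_c in the frame of mixer below 0.056 m); the arm keeps its last pose, push and grip.
It fails at once if a loaded tube is pulled up out of its well by more than 20 mm (z of any of loaded_a, loaded_b, loaded_c in the frame of mixer above 0.068 m).
It fails at once if a bystander is moved by more than 30 mm (distance of any of petri, vial_small, vial_small_b, bottle_small, marker, tape_roll, mouse from where it was at the start of the episode above 0.03 m).
It also fails if it takes over 69 s, if anything falls off the work surface, if the arm or the gripper's body presses on something with over 40 N, if the wrist force passes 120 N, or if a joint passes its speed limit or range.

## Working session

There is one attempt and no reset: what is moved stays moved. The work goes in short steps, Python scripts to look and compute and a shell command to move; the robot and the scene stay as the last step left them, time stands still between calls to the robot, and variables do not carry over. Pictures are saved under pics/ and viewed, at most 12 in all, crops included, and the job is handed in when it is done.

```bash
ls; mkdir -p pics; python3 - <<'E'
from workcell import robot, capture, camera_info
import cv2
for n in("side","top"):
    im=capture(n); cv2.imwrite(f"pics/{n}0.png",im[:,:,::-1])
    c=camera_info(n); print(n,c)
print(robot.observe())
E
```

```text
drive.py
pics
workcell.py
side {'intrinsics': array([[475.40034023,   0.        , 273.24683078],
       [  0.        , 475.40034023, 206.96450741],
       [  0.        ,   0.        ,   1.        ]]), 'R': array([[ 0.95019632, -0.31131469,  0.01449527],
       [-0.13770993, -0.46113378, -0.8765795 ],
       [ 0.27957633,  0.83092647, -0.48103875]]), 't': array([-522.09470837,  177.69257987, 1459.60724648])}
top {'intrinsics': array([[415.0915037 ,   0.        , 282.15108034],
       [  0.        , 415.0915037 , 210.1998118 ],
       [  0.        ,   0.        ,   1.        ]]), 'R': array([[ 0.02223232, -0.99971743,  0.00841277],
       [-0.98442816, -0.02335847, -0.17422851],
       [ 0.17437579, -0.00440826, -0.98466931]]), 't': array([ -27.00831989,  568.93431938, 1231.93590629])}
{'time': 0.1, 'q': array([-1.16858665e+00,  3.00449659e-01,  1.52152439e+00, -3.00104650e-05,
        1.32067434e+00, -6.65886434e-02]), 'joint_vel': array([-0.00214587, -0.00198814, -0.00212851,  0.00062171, -0.00046351,
       -0.00016488]), 'joint_torque': array([ 2.22788673e-03, -5.44370914e+01, -3.62371194e+01, -3.76968319e-05,
        2.97159510e-03,  3.79354361e-07]), 'tool_pos': array([ 248.41405853, -490.47390728,  230.75705022]), 'tool_rot': array([-3.14053732e+00, -4.12438382e-05,  4.68805737e-01]), 'contact_force': array([ 0.01821573, -0.10211189,  0.77798276]), 'ft_torque': array([-0.01076272, -0.04080399, -0.04147053]), 'grip_force': 0.0, 'gripper_width': 85.32474110375858}
```

View pics/side0.png

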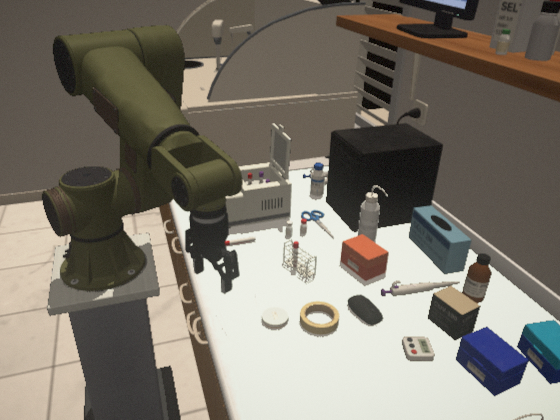

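View pics/top0.png

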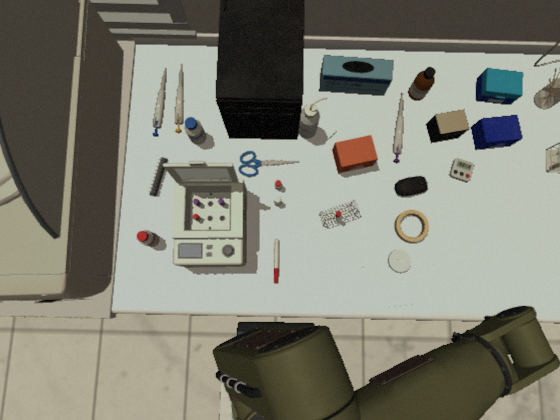

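Both views show the scene. In the top view the mixer is at about (208,215) px, the key near (228,250), the rack near (340,215) with a red cap at (338,214). In the side view the rack is near (299,258), the cap at (295,245), and the cover is upright. I'll zoom in on these.

```bash
python3 - <<'E'
import cv2,numpy as np
t=cv2.imread("pics/top0.png"); s=cv2.imread("pics/side0.png")
a=cv2.resize(t[150:280,160:370],None,fx=3.8,fy=3.8,interpolation=cv2.INTER_CUBIC)
cv2.imwrite("pics/ctop.png",a)
b=cv2.resize(s[115:290,195:335],None,fx=3.4,fy=3.4,interpolation=cv2.INTER_CUBIC)
cv2.imwrite("pics/cside.png",b)
for n,i in(("top",t),("side",s)):
    h=cv2.cvtColor(i,cv2.COLOR_BGR2HSV)
    m=(((h[...,0]<9)|(h[...,0]>168))&(h[...,1]>110)&(h[...,2]>60)).astype(np.uint8)
    k,l,st,c=cv2.connectedComponentsWithStats(m)
    for j in range(1,k):
        if 6<st[j,4]<200: print(n,st[j],c[j].round(1))
E
```

```text
top [466 174   4   4  11] [467.2 175.3]
top [275 180   6   6  26] [277.8 183. ]
top [336 211   5   6  24] [338.  213.7]
top [193 214   6   6  26] [195.4 216.3]
top [137 231  11  10  85] [141.8 235.8]
top [274 268   5  15  61] [275.6 274.7]
side [553   0   7   2  11] [5.565e+02 4.000e-01]
side [248 173   4   6  22] [249.5 175.3]
side [301 219   6   5  19] [303.5 220.6]
side [224 241   5   4  18] [226.2 242.4]
side [294 242   4   5  17] [295.6 243.6]
side [412 350   4   4  13] [413.5 351.2]
```

View pics/ctop.png

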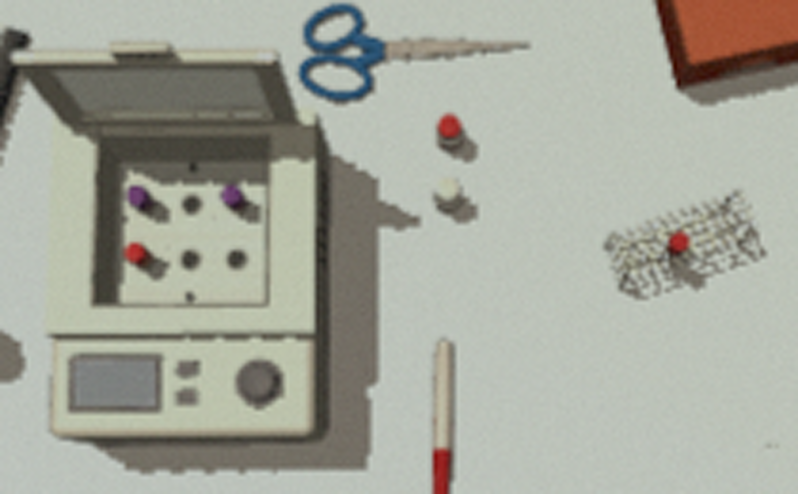

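View pics/cside.png

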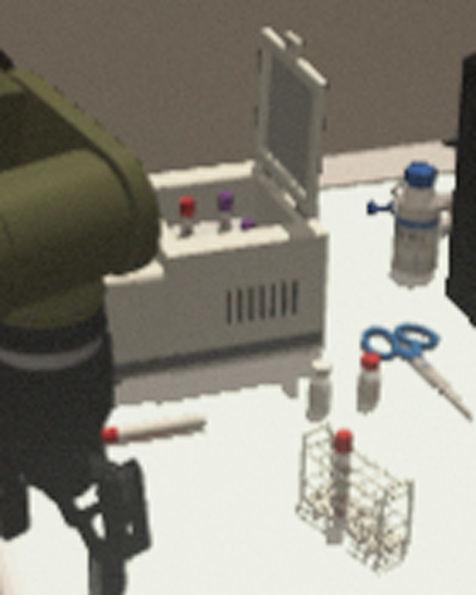

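In the top crop (3.8x, offset 160,150) the wells are dark dots at about (190,259), (236,259) and (191,204), the key is at (259,383) and the sample cap at (679,243). In the side crop the tube stands in the rack, cap at about (343,440), and the arm hides the panel.

```bash
cat > vis.py <<'E'
from workcell import robot, capture, camera_info
import numpy as np, cv2
from scipy.optimize import least_squares
C={n:camera_info(n) for n in("side","top")}
def proj(n,X):
    c=C[n]; p=(np.atleast_2d(X)@c["R"].T+c["t"])@c["intrinsics"].T; return p[:,:2]/p[:,2:]
def ray(n,uv,z):
    c=C[n]; d=c["R"].T@np.linalg.inv(c["intrinsics"])@np.array([*uv,1.]); o=-c["R"].T@c["t"]
    return o+d*(z-o[2])/d[2]
def tri(a,b):
    f=lambda X:np.r_[proj("top",X)[0]-a,proj("side",X)[0]-b]
    r=least_squares(f,[500.,0,50]); return r.x,r.fun
def dark(img,c,r,f=0.5):
    "weighted centroid of darkness around c"
    x0,y0=int(round(c[0]-r)),int(round(c[1]-r)); p=img[y0:y0+2*r+1,x0:x0+2*r+1].astype(float)
    bg=np.percentile(p,80); w=np.clip(bg*0.93-p,0,None)
    yy,xx=np.mgrid[:p.shape[0],:p.shape[1]]; return np.array([x0+(w*xx).sum()/w.sum(),y0+(w*yy).sum()/w.sum()])
def red(img,c,r=10,purple=False):
    "weighted centroid of colour blob"
    x0,y0=int(c[0]-r),int(c[1]-r); h=cv2.cvtColor(img[y0:y0+2*r,x0:x0+2*r],cv2.COLOR_BGR2HSV)
    H=h[...,0].astype(int); m=((H>120)&(H<165)if purple else(H<9)|(H>168))&(h[...,1]>80)
    yy,xx=np.nonzero(m); return np.array([x0+xx.mean(),y0+yy.mean()]),m.sum()
E
python3 - <<'E'
from vis import *
t=cv2.imread("pics/top0.png"); s=cv2.imread("pics/side0.png"); g=cv2.cvtColor(t,cv2.COLOR_BGR2GRAY)
o=np.array([160,150]); L=lambda x,y:o+np.array([x+.5,y+.5])/3.8-.5
np.set_printoptions(precision=1,suppress=True)
ca=tri(red(t,(338,213.7))[0],red(s,(295.6,243.6))[0]); print("sample cap",*ca, red(t,(338,214)))
la=tri(red(t,(195.4,216.3))[0],red(s,(249.5,175.3))[0]); print("loaded_a cap",*la)
pts=[];mod=[]
for c,m in(((190,259),(-22,0)),((236,259),(-22,-36)),((191,204),(22,0))):
    d=dark(g,L(*c),3); w=ray("top",d,98); print("well",d,w); pts.append(w[:2]);mod.append(m)
k=dark(g,L(259,383),8); 
w=ray("top",k,135); print("key",k,w); pts.append(w[:2]);mod.append((-120,-58))
pts.append(la[0][:2]);mod.append((-22,36))
for c,m in(((140,197),(22,36)),((232,196),(22,-36))):
    d,n=red(t,L(*c),6,True); w=ray("top",d,132); print("purple",d,n,w); pts.append(w[:2]);mod.append(m)
pts=np.array(pts);mod=np.array(mod)
f=lambda p:((mod@np.array([[np.cos(p[2]),np.sin(p[2])],[-np.sin(p[2]),np.cos(p[2])]])+p[:2])-pts).ravel()
r=least_squares(f,[600,200,0],loss="soft_l1",f_scale=2); print("mixer",r.x[:2],"yaw %.4f"%r.x[2]);print(f(r.x).reshape(-1,2))
# rack loops: crop end points
for n,p,z in(("top",L(612,243),72),("top",L(628,295),57),("top",L(757,258),57),("top",L(742,195),57)): print("rack",ray(n,p,z))
for nm,p,z in(("vialw",L(448,186),52),("vialred",L(448,125),52),("markertip",L(444,340),17),("petri",(400,261),15),("tape",(411,226),25),("redbox",L(685,85),30)): print(nm,ray("top",p,z))
E
```

```text
sample cap [ 557.7 -181.6   83.2] [ 0.  -0.1 -0.1  0. ] (array([337.9, 213.5]), np.int64(26))
loaded_a cap [532.4 236.9 127.1] [ 0.1 -0.2 -0.3  0. ]
well [209.6 217.9] [532.8 200.3  98. ]
well [221.8 217.8] [534.  164.2  98. ]
well [210.  203.4] [576.5 201.4  98. ]
key [228.1 250.5] [435.  136.9 135. ]
purple [196.  201.4] 21 [574.9 236.2 132. ]
purple [220.7 201.2] 18 [577.2 164.8 132. ]
mixer [554.4 200.4] yaw 0.0324
[[-0.3 -0.6]
 [-0.4 -0.5]
 [-0.1 -0.3]
 [ 1.3  1.7]
 [-1.1 -1.3]
 [ 0.3  0.8]
 [ 0.3  0.3]]
rack [ 557.9 -130.9   72. ]
rack [ 518.4 -145.5   57. ]
rack [ 550.9 -249.5   57. ]
rack [ 602.5 -237.9   57. ]
vialw [605.3   1.2  52. ]
vialred [656.4   2.5  52. ]
markertip [483.    1.6  17. ]
petri [ 423.7 -384.6   15. ]
tape [ 533.1 -419.3   25. ]
redbox [ 701.2 -195.6   30. ]
```

The mixer comes out at (554.4, 200.4) with yaw 0.032, consistent across seven features. The sample cap is at (557.7, -181.6, 83). I'll close the fingers along the mixer's x (tool yaw 1.603) and place in well1.

```bash
cat > rel.py <<'E'
import sys,numpy as np
from workcell import robot, capture, camera_info
from scipy.spatial.transform import Rotation as R
# usage: rel.py x y z [yaw tilt_r tilt_p]: shift/turn in tool axes from measured pose to world goal
a=list(map(float,sys.argv[1:])); s=robot.observe(); r=R.from_euler("xyz",s["tool_rot"])
np.set_printoptions(precision=3,suppress=True)
print("d",r.inv().apply(np.array(a[:3])-s["tool_pos"]))
if len(a)>3:
    g=R.from_euler("xyz",[np.pi,a[4] if len(a)>4 else 0,a[3]]); print("rot",(r.inv()*g).as_rotvec())
print(s["time"],s["tool_pos"],s["tool_rot"],s["gripper_width"],s["contact_force"])
E
python3 rel.py 557.7 -181.6 160 1.603
python3 - <<'E'
from vis import *
for z in(4,20,60): print(z,proj("side",[557.7,-181.6,z]).round(1),ray("side",(292.9,273.8),4).round(1))
E
```

```text
d [ 415.469 -135.732   70.917]
rot [-0.001 -0.001 -1.134]
0.1 [ 248.414 -490.474  230.757] [-3.141 -0.     0.469] 85.32474110375858 [ 0.018 -0.102  0.778]
4 [[294.2 265.8]] [ 539.9 -218.6    4. ]
20 [[294.4 261.6]] [ 539.9 -218.6    4. ]
60 [[294.8 250.7]] [ 539.9 -218.6    4. ]
```

The manual's scale: shifts go in cm and turns go in units of 0.1 rad. Converting my numbers, 415.5 mm is 41.55, -135.7 mm is -13.57, -1.134 rad is -11.34.

```bash
echo '41.55,-13.57,7.1,0,0,-11.34,50 | 41.55,-13.57,7.1,0,0,-11.34,50 | 41.55,-13.57,7.1,0,0,-11.34,50 | 41.55,-13.57,7.1,0,0,-11.34,50 | 41.55,-13.57,7.1,0,0,-11.34,50 | 41.55,-13.57,7.1,0,0,-11.34,50 | 41.55,-13.57,7.1,0,0,-11.34,50 | 41.55,-13.57,7.1,0,0,-11.34,50 | 41.55,-13.57,7.1,0,0,-11.34,50 | 41.55,-13.57,7.1,0,0,-11.34,50 | 41.55,-13.57,7.1,0,0,-11.34,50 | 41.55,-13.57,7.1,0,0,-11.34,50' | python3 drive.py; python3 rel.py 557.7 -181.6 64 1.603
python3 - <<'E'
from vis import *
s=capture("side")[:,:,::-1].copy(); cv2.imwrite("pics/side1.png",s)
b=cv2.resize(s[120:290,190:340],None,fx=3.5,fy=3.5,interpolation=cv2.INTER_CUBIC); cv2.imwrite("pics/cside1.png",b)
g=cv2.cvtColor(s,cv2.COLOR_BGR2GRAY)
print("key predicted", proj("side",[436,137,137]).round(1))
E
```

```text
time: 1.1
tool_pos: [559.9, -178.0, 158.7]
tool_rot: [-3.14, -0.001, 1.607]
contact_force: [-0.4, 0.4, 0.6]
gripper_width: 50.1
grip_force: 0.0
d [-3.666 -2.206 94.66 ]
rot [-0.002 -0.001  0.004]
1.1 [ 559.919 -177.982  158.662] [-3.14  -0.001  1.607] 50.10553879353136 [-0.4    0.399  0.559]
key predicted [[229.9 187.8]]
```

View pics/cside1.png

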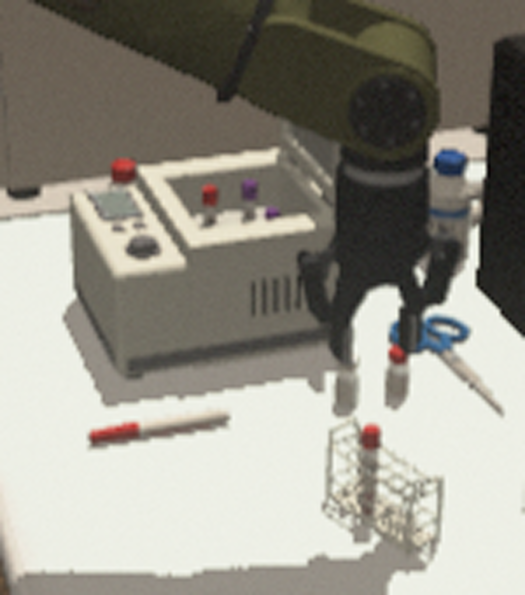

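The side view now shows the gripper above the rack tube (cap at crop (371,436)), and the key is visible at crop (144,245). Descending.

Scaled: 94 mm is 9.4, -1 mm is -0.1.

```bash
echo '-0.1,0,3,0,0,0,50 | -0.1,0,6,0,0,0,50 | -0.1,0,8,0,0,0,50 | -0.1,0,9.4,0,0,0,50 | -0.1,0,9.4,0,0,0,50 | -0.1,0,9.4,0,0,0,50' | python3 drive.py; python3 rel.py 557.7 -181.6 64 1.603
python3 - <<'E'
from vis import *
s=cv2.imread("pics/side1.png"); t=cv2.imread("pics/top0.png")
gs=cv2.cvtColor(s,cv2.COLOR_BGR2GRAY); gt=cv2.cvtColor(t,cv2.COLOR_BGR2GRAY)
a=dark(gt,(228,250.6),8); 
b=np.array([190+144.5/3.5-.5,120+243/3.5-.5]); print(a,b,tri(a,dark(gs,b,5)),tri(a,b))
E
```

```text
time: 1.65
tool_pos: [557.3, -183.5, 66.3]
tool_rot: [-3.141, -0.0, 1.602]
contact_force: [-0.3, -0.3, 1.0]
gripper_width: 50.3
grip_force: 0.0
d [1.882 0.426 2.29 ]
rot [-0.001 -0.    -0.001]
1.65 [ 557.335 -183.495   66.29 ] [-3.141 -0.     1.602] 50.2594043341999 [-0.302 -0.269  0.982]
[228.05430801 250.49330332] [230.78571429 188.92857143] (array([436.24013984, 137.60502044, 128.02556169]), array([ 0.05579133, -0.24828128, -0.30728145,  0.027609  ])) (array([436.64084019, 136.92290968, 132.48374038]), array([ 0.1144413 , -0.50882866, -0.63102989,  0.05697158]))
```

Scaled: 2 mm is 0.2, 1.8 mm is 0.18.

```bash
echo '0.18,0,0.2,0,0,0,50 | 0.18,0,0.2,0,0,0,50 | 0.18,0,0.2,0,0,0,10 | 0.18,0,0.2,0,0,0,10 | 0.18,0,0.2,0,0,0,10 | 0.18,0,0.2,0,0,0,10 | 0.18,0,0.2,0,0,0,10 | 0.18,0,0.2,0,0,0,10' | python3 drive.py 25; echo '0,0,-2,0,0,0,10 | 0,0,-5,0,0,0,10 | 0,0,-8,0,0,0,10 | 0,0,-11,0,0,0,10 | 0,0,-14,0,0,0,10 | 0,0,-14,0,0,0,10 | 0,0,-14,0,0,0,10' | python3 drive.py
python3 - <<'E'
from vis import *
s=capture("side")[:,:,::-1].copy(); t=capture("top")[:,:,::-1].copy(); cv2.imwrite("pics/side2.png",s); cv2.imwrite("pics/top2.png",t)
p=robot.observe()["tool_pos"]; print(p)
u,v=proj("side",p)[0].astype(int); print(u,v,proj("top",p))
b=cv2.resize(s[v-50:v+70,u-60:u+60],None,fx=4.8,fy=4.8,interpolation=cv2.INTER_CUBIC); cv2.imwrite("pics/c2.png",b)
E
```

```text
time: 2.32
tool_pos: [558.1, -181.2, 64.8]
tool_rot: [3.141, 0.0, 1.603]
contact_force: [-0.2, -0.1, 6.3]
gripper_width: 15.1
grip_force: 24.6
time: 2.9
tool_pos: [558.3, -181.2, 205.7]
tool_rot: [3.139, 0.001, 1.603]
contact_force: [0.1, 0.6, 0.2]
gripper_width: 14.5
grip_force: 24.7
[ 557.42078239 -180.90952748  203.17733199]
296 209 [[343.85322556 206.16601877]]
```

View pics/c2.png

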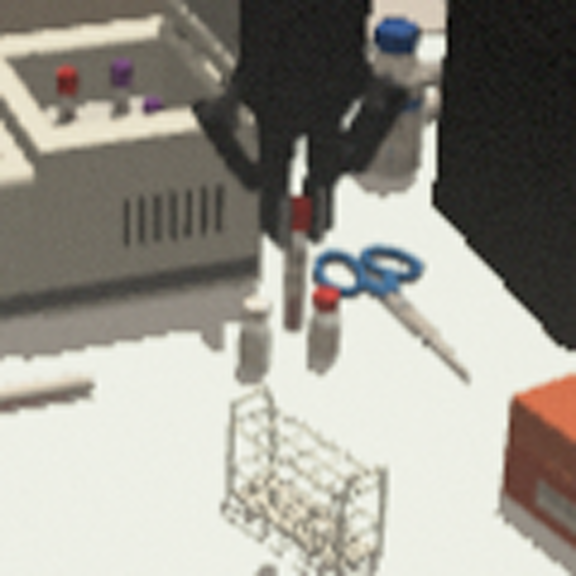

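The tube is held by its cap; in the crop the cap is at (302,213) and the bottom at (292,330), with perhaps a small lean in x. Moving above well1.

```bash
python3 - <<'E'
from vis import *
p=robot.observe()["tool_pos"]; print(proj("side",[p+[0,0,20],p+[0,0,-60]]).round(1),"seen 298.4,202.9 / 296.4,227.3")
E
python3 rel.py 532.6 200 220 1.603
echo '38.1,-2.5,-1.7,0,0,0,10 | 38.1,-2.5,-1.7,0,0,0,10 | 38.1,-2.5,-1.7,0,0,0,10 | 38.1,-2.5,-1.7,0,0,0,10 | 38.1,-2.5,-1.7,0,0,0,10 | 38.1,-2.5,-1.7,0,0,0,10 | 38.1,-2.5,-1.7,0,0,0,10 | 38.1,-2.5,-1.7,0,0,0,10 | 38.1,-2.5,-1.7,0,0,0,10 | 38.1,-2.5,-1.7,0,0,0,10 | 38.1,-2.5,-1.7,0,0,0,10 | 38.1,-2.5,-1.7,0,0,0,10' | python3 drive.py; python3 rel.py 532.6 200 180 1.603
```

```text
[[296.7 203. ]
 [295.7 227. ]] seen 298.4,202.9 / 296.4,227.3
d [381.52  -12.661 -16.542]
rot [-0.001 -0.001 -0.   ]
3.0 [ 557.421 -180.91   203.177] [-3.14  -0.001  1.603] 14.617941725680005 [ 0.086 -0.549 -0.764]
time: 4.0
tool_pos: [520.3, 198.8, 220.0]
tool_rot: [-3.14, 0.001, 1.604]
contact_force: [0.1, -0.1, 0.2]
gripper_width: 15.0
grip_force: 24.7
d [ 0.868 12.426 39.995]
rot [-0.002  0.001  0.001]
4.0 [520.289 198.756 220.021] [-3.14   0.001  1.604] 15.034257765754058 [ 0.095 -0.138  0.227]
```

Scaled: 48 mm is 4.8, 35 mm is 3.5.

```bash
echo '0.09,1.24,2,0,0,0,10 | 0.09,1.24,3.5,0,0,0,10 | 0.09,1.24,4.8,0,0,0,10 | 0.09,1.24,4.8,0,0,0,10 | 0.09,1.24,4.8,0,0,0,10 | 0.09,1.24,4.8,0,0,0,10' | python3 drive.py; python3 rel.py 532.6 200 108 1.603
python3 - <<'E'
from vis import *
s=capture("side")[:,:,::-1].copy(); t=capture("top")[:,:,::-1].copy(); cv2.imwrite("pics/side3.png",s); cv2.imwrite("pics/top3.png",t)
p=robot.observe()["tool_pos"]
print(p,proj("side",[p+[0,0,20],p+[0,0,-60],[532.6,200,98]]).round(1),"s",proj("top",[p,p+[0,0,-60],[532.6,200,98]]).round(1))
b=cv2.resize(s[145:215,220:290],(590,590),interpolation=cv2.INTER_CUBIC)
c=cv2.resize(t[180:250,175:245],(590,590),interpolation=cv2.INTER_CUBIC); cv2.imwrite("pics/c3.png",cv2.resize(np.hstack([b,c]),(800,400)))
E
```

```text
time: 4.5
tool_pos: [533.4, 199.4, 174.0]
tool_rot: [3.141, -0.0, 1.602]
contact_force: [-0.4, -1.1, 0.1]
gripper_width: 14.4
grip_force: 24.6
d [ 0.582 -0.873 66.005]
rot [ 0.001 -0.    -0.001]
4.5 [533.446 199.436 174.006] [ 3.141 -0.     1.602] 14.442184805272127 [-0.426 -1.137  0.121]
[533.41543722 199.90402219 174.27436207] [[252.1 162.2]
 [252.3 182.6]
 [252.1 186.7]] s [[205.2 213.4]
 [208.8 216.8]
 [209.7 217.9]]
```

View pics/c3.png

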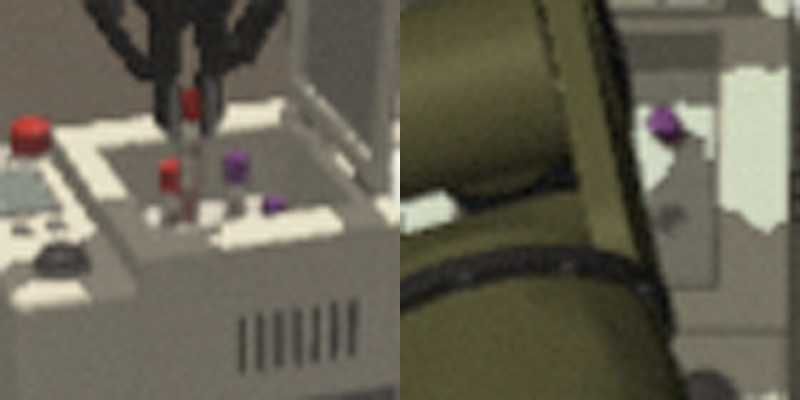

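The side crop has the tube bottom at (188,220), which is 252.4,183 in full-image pixels against 252.3,182.6 predicted; the top view is blocked by the arm. The tube is upright and aligned, so I'm lowering it gently.

Scaled: 22 mm is 2.2, 6 mm is 0.6.

```bash
echo '0.02,-0.09,0.6,0,0,0,10 | 0.02,-0.09,1.2,0,0,0,10 | 0.02,-0.09,1.7,0,0,0,10 | 0.02,-0.09,2.2,0,0,0,10 | 0.02,-0.09,2.2,0,0,0,10 | 0.02,-0.09,2.2,0,0,0,10' | python3 drive.py; python3 rel.py 532.6 200 108 1.603
```

```text
time: 5.1
tool_pos: [532.0, 200.4, 150.9]
tool_rot: [-3.141, 0.0, 1.603]
contact_force: [0.9, 0.2, -0.4]
gripper_width: 14.9
grip_force: 24.6
d [-0.436  0.566 42.884]
rot [-0.001  0.    -0.   ]
5.1 [532.043 200.424 150.884] [-3.141  0.     1.603] 14.888922168766037 [ 0.883  0.241 -0.369]
```

Scaled: 34 mm is 3.4, 30 mm is 3.

```bash
echo '0,0.05,0.8,0,0,0,10 | 0,0.05,1.6,0,0,0,10 | 0,0.05,2.4,0,0,0,10 | 0,0.05,3,0,0,0,10 | 0,0.05,3.4,0,0,0,10 | 0,0.05,3.4,0,0,0,10 | 0,0.05,3.4,0,0,0,10' | python3 drive.py; python3 rel.py 532.6 200 108 1.603
```

```text
time: 5.68
tool_pos: [532.5, 200.4, 117.0]
tool_rot: [-3.141, 0.0, 1.603]
contact_force: [0.3, 0.6, -0.7]
gripper_width: 14.4
grip_force: 24.6
d [-0.424  0.068  9.027]
rot [-0.001  0.    -0.   ]
5.6833 [532.523 200.423 117.027] [-3.141  0.     1.603] 14.411387952924906 [ 0.29   0.641 -0.654]
```

Scaled: 7 mm is 0.7, 5 mm is 0.5.

```bash
echo '0,0,0.3,0,0,0,10 | 0,0,0.5,0,0,0,10 | 0,0,0.7,0,0,0,10 | 0,0,0.7,0,0,0,10 | 0,0,0.7,0,0,0,10' | python3 drive.py; echo '0,0,0.2,0,0,0,10 | 0,0,0.2,0,0,0,10 | 0,0,0.2,0,0,0,10' | python3 drive.py
```

```text
time: 6.1
tool_pos: [532.6, 200.4, 110.2]
tool_rot: [-3.141, -0.0, 1.603]
contact_force: [1.7, -0.2, -0.0]
gripper_width: 14.8
grip_force: 24.6
time: 6.35
tool_pos: [532.9, 200.5, 108.8]
tool_rot: [3.141, -0.0, 1.603]
contact_force: [0.3, 1.1, 4.9]
gripper_width: 14.8
grip_force: 25.1
```

The floor is reached (4.9 N). Releasing and rising.

Scaled: -150 mm is -15, -130 mm is -13.

```bash
echo '0,0,0,0,0,0,34 | 0,0,0,0,0,0,34 | 0,0,0,0,0,0,34 | 0,0,0,0,0,0,34' | python3 drive.py; echo '0,0,-1.5,0,0,0,34 | 0,0,-4,0,0,0,34 | 0,0,-7,0,0,0,34 | 0,0,-10,0,0,0,34 | 0,0,-13,0,0,0,34 | 0,0,-15,0,0,0,34 | 0,0,-15,0,0,0,34' | python3 drive.py
python3 - <<'E'
from vis import *
s=capture("side")[:,:,::-1].copy(); cv2.imwrite("pics/side4.png",s)
b=cv2.resize(s[100:230,205:305],(462,600),interpolation=cv2.INTER_CUBIC); cv2.imwrite("pics/c4.png",b)
print(proj("side",[[532.6,200,138],[532.6,200,120],[633,203,312]]).round(1))
E
```

```text
time: 6.68
tool_pos: [532.5, 200.4, 108.1]
tool_rot: [-3.141, 0.0, 1.603]
contact_force: [0.5, -0.0, 0.1]
gripper_width: 33.8
grip_force: 0.0
time: 7.27
tool_pos: [533.7, 200.8, 263.0]
tool_rot: [3.135, -0.002, 1.603]
contact_force: [-0.2, -1.0, 0.6]
gripper_width: 34.3
grip_force: 0.0
[[252.  176.7]
 [252.1 181.2]
 [279.2 127.5]]
```

View pics/c4.png

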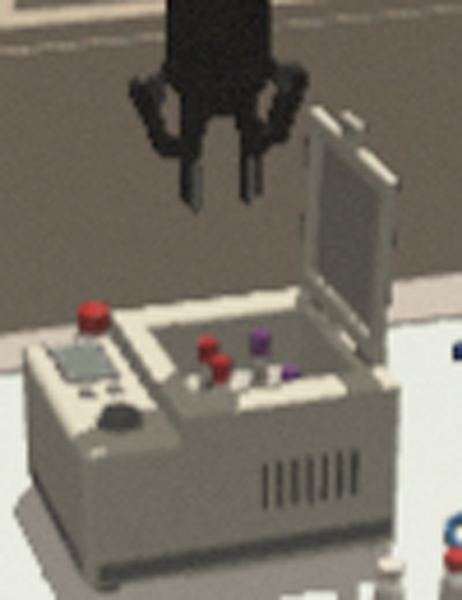

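The crop shows the cap at (220,365), which is full-image (252,178.5), as expected for a seated tube. The cover is upright with its tab at crop (350,122). I'll check the clearance behind it.

```bash
python3 - <<'E'
from vis import *
np.set_printoptions(precision=0,suppress=True)
for uv in((331,200),(372,228)): print("box base side",ray("side",uv,0))
t=[(229,137),(297,137)]
for uv in t:
    for z in(0,200,300): print("box top img",uv,z,ray("top",uv,z))
print("bottle",ray("top",(193,135),60), ray("side",(317,193),0))
# tab: top-view crop (142,48)/3.8, side
print("tab",tri(np.array([160+142/3.8,150+50/3.8]),np.array([205+350/4.62,100+122/4.62])))
E
python3 rel.py 534 203 380 1.603
```

```text
box base side [849. 191.   0.]
box base side [901. -44.   0.]
box top img (229, 137) 0 [820. 167.   0.]
box top img (229, 137) 200 [748. 140. 200.]
box top img (229, 137) 300 [712. 127. 300.]
box top img (297, 137) 0 [826. -58.   0.]
box top img (297, 137) 200 [753. -50. 200.]
box top img (297, 137) 300 [716. -47. 300.]
bottle [802. 273.  60.] [820. 262.   0.]
tab (array([636., 200., 316.]), array([ 0., -0., -0.,  0.]))
d [   2.521    1.378 -119.683]
rot [ 0.004 -0.001 -0.   ]
7.3167 [533.13  200.564 260.311] [ 3.138 -0.001  1.603] 33.92521749578464 [ 0.631  0.153 -0.779]
```

Scaled: -122 mm is -12.2, 1 mm is 0.1.

```bash
echo '0.25,0.1,-4,0,0,0,0 | 0.25,0.1,-8,0,0,0,0 | 0.25,0.1,-12.2,0,0,0,0 | 0.25,3,-12.5,0,0,0,0 | 0.25,6.5,-12.5,0,0,0,0 | 0.25,10,-12.5,0,0,0,0 | 0.25,13,-12.5,0,0,0,0 | 0.25,15.8,-12.5,0,0,0,0 | 0.25,15.8,-12.5,0,0,0,0 | 0.25,15.8,-12.5,0,0,0,0' | python3 drive.py; python3 rel.py 690 203 285 1.603
```

```text
time: 8.15
tool_pos: [691.8, 207.8, 378.6]
tool_rot: [-3.136, 0.001, 1.602]
contact_force: [0.0, 0.6, -0.5]
gripper_width: -0.2
grip_force: 0.0
d [-4.678 -1.417 93.579]
rot [-0.006  0.001 -0.001]
8.15 [691.788 207.849 378.564] [-3.136  0.001  1.602] -0.20932920242869235 [ 0.034  0.623 -0.482]
```

```bash
echo '-0.45,0,3,0,0,0,0 | -0.45,0,6.2,0,0,0,0 | -0.45,0,9.3,0,0,0,0 | -0.45,0,9.3,0,0,0,0 | -0.45,-1.5,9.3,0,0,0,0 | -0.45,-3,9.3,0,0,0,0 | -0.45,-4,9.3,0,0,0,0 | -0.45,-4,9.3,0,0,0,0' | python3 drive.py; python3 rel.py 640 203 285 1.603
```

```text
time: 8.82
tool_pos: [649.1, 202.6, 293.7]
tool_rot: [3.139, -0.001, 1.604]
contact_force: [-0.3, -0.4, 0.5]
gripper_width: -0.1
grip_force: 0.0
d [ 0.732 -9.134  8.642]
rot [ 0.003 -0.001  0.001]
8.8167 [649.128 202.561 293.669] [ 3.139 -0.001  1.604] -0.050518525903170346 [-0.252 -0.412  0.516]
```

Scaled: -67 mm is -6.7, -40 mm is -4.

```bash
echo '0.07,-0.6,0.4,0,0,0,0 | 0.07,-1.3,0.5,0,0,0,0 | 0.07,-2,0.6,0,0,0,0 | 0.07,-2.7,0.7,0,0,0,0 | 0.07,-3.4,0.8,0,0,0,0 | 0.07,-4,0.9,0,0,0,0 | 0.07,-4.7,1.1,0,0,0,0 | 0.07,-5.4,1.3,0,0,0,0 | 0.07,-6,1.5,0,0,0,0 | 0.07,-6.7,1.8,0,0,0,0' | python3 drive.py; python3 rel.py 558 203 262 1.603
```

```text
time: 9.65
tool_pos: [583.6, 200.8, 273.3]
tool_rot: [3.14, -0.0, 1.603]
contact_force: [0.8, 0.5, 1.8]
gripper_width: 0.2
grip_force: 0.7
d [  2.997 -25.498  11.305]
rot [ 0.002 -0.    -0.   ]
9.65 [583.563 200.816 273.344] [ 3.14  -0.     1.603] 0.16197357155836878 [0.789 0.456 1.799]
```

```bash
python3 - <<'E'
from vis import *
s=capture("side")[:,:,::-1].copy(); cv2.imwrite("pics/side5.png",s)
b=cv2.resize(s[80:230,205:325],(480,600),interpolation=cv2.INTER_CUBIC); cv2.imwrite("pics/c5.png",b)
E
```

```text
(no output)
```

View pics/c5.png

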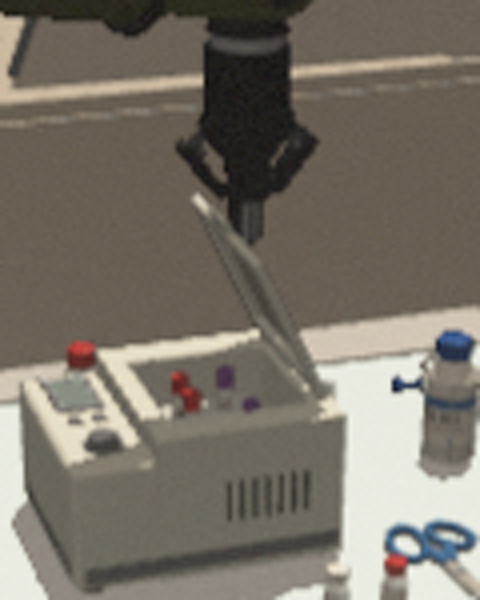

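The side crop shows the cover pushed down to about 1 rad, the finger on its back face at (245,230), and the tubes standing. Continuing along the arc.

```bash
echo '0.2,-0.9,0.3,0,0,0,0 | 0.2,-1.7,0.7,0,0,0,0 | 0.2,-2.5,1.2,0,0,0,0 | 0.2,-3.2,1.8,0,0,0,0 | 0.2,-3.9,2.4,0,0,0,0 | 0.2,-4.6,3.1,0,0,0,0 | 0.2,-5.2,3.8,0,0,0,0 | 0.2,-5.7,4.6,0,0,0,0 | 0.2,-6.3,5.4,0,0,0,0 | 0.2,-6.7,6.2,0,0,0,0 | 0.2,-7.1,7,0,0,0,0 | 0.2,-7.4,7.8,0,0,0,0' | python3 drive.py; echo '0,-0.2,0.6,0,0,0,0 | 0,-0.4,1.2,0,0,0,0 | 0,-0.5,1.8,0,0,0,0 | 0,-0.6,2.3,0,0,0,0 | 0,-0.7,2.8,0,0,0,0 | 0,-0.8,3.3,0,0,0,0 | 0,-0.8,3.3,0,0,0,0' | python3 drive.py; python3 rel.py 501 202 153 1.603
```

```text
time: 10.7
tool_pos: [509.4, 200.4, 193.7]
tool_rot: [3.141, -0.0, 1.603]
contact_force: [0.4, -0.2, 1.9]
gripper_width: 0.2
grip_force: 0.4
time: 11.28
tool_pos: [501.2, 200.0, 160.2]
tool_rot: [-3.14, 0.0, 1.603]
contact_force: [-0.8, 1.4, -0.1]
gripper_width: 0.2
grip_force: 0.0
d [ 2.021 -0.089  7.183]
rot [-0.001  0.    -0.   ]
11.2833 [501.164 199.987 160.184] [-3.14   0.     1.603] 0.21667855309792056 [-0.835  1.445 -0.074]
```

Scaled: 5 mm is 0.5, 4 mm is 0.4.

```bash
echo '0,0,0.2,0,0,0,0 | 0,0,0.4,0,0,0,0 | 0,0,0.5,0,0,0,0 | 0,0,0.5,0,0,0,0' | python3 drive.py;echo '0,0,0.15,0,0,0,0 | 0,0,0.15,0,0,0,0 | 0,0,0.15,0,0,0,0' | python3 drive.py
```

```text
time: 11.62
tool_pos: [501.6, 200.1, 156.2]
tool_rot: [-3.141, 0.0, 1.603]
contact_force: [0.1, 0.1, -0.6]
gripper_width: -0.1
grip_force: 0.0
time: 11.87
tool_pos: [501.6, 200.1, 154.7]
tool_rot: [-3.142, 0.0, 1.603]
contact_force: [0.1, -0.3, 0.4]
gripper_width: 0.1
grip_force: 0.0
```

Scaled: 2 mm is 0.2, 1 mm is 0.1.

```bash
echo '0,0,0.1,0,0,0,0 | 0,0,0.2,0,0,0,0 | 0,0,0.2,0,0,0,0' | python3 drive.py;echo '0,0,0.1,0,0,0,0 | 0,0,0.15,0,0,0,0 | 0,0,0.15,0,0,0,0' | python3 drive.py
python3 - <<'E'
from vis import *
s=capture("side")[:,:,::-1].copy(); cv2.imwrite("pics/side6.png",s)
b=cv2.resize(s[100:230,205:305],(462,600),interpolation=cv2.INTER_CUBIC); cv2.imwrite("pics/c6.png",b)
E
```

```text
time: 12.12
tool_pos: [501.7, 200.1, 153.5]
tool_rot: [3.141, -0.0, 1.603]
contact_force: [-3.1, -1.1, 8.8]
gripper_width: 0.2
grip_force: 3.9
time: 12.37
tool_pos: [501.8, 200.2, 153.4]
tool_rot: [3.14, -0.0, 1.603]
contact_force: [-9.1, -3.7, 22.2]
gripper_width: 0.1
grip_force: 11.0
```

View pics/c6.png

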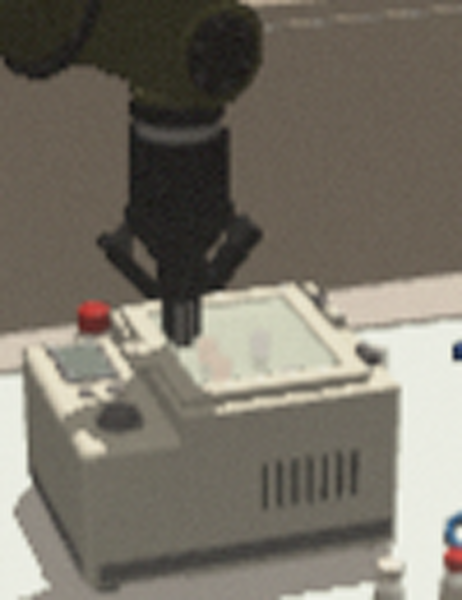

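The cover is flat on the deck, with its free edge at crop (185,395). Lifting and moving over to the key.

```bash
python3 rel.py 436 138 190 1.603; echo '0,0,-2,0,0,0,0 | 0,0,-3.8,0,0,0,0 | 0,0,-3.8,0,0,0,0' | python3 drive.py; python3 rel.py 436 138 190 1.603
```

```text
d [-60.045 -67.714 -36.792]
rot [ 0.002 -0.    -0.   ]
12.4167 [501.81  200.202 153.336] [ 3.14  -0.     1.603] 0.3112300362860343 [-9.779 -2.9   22.251]
time: 12.67
tool_pos: [502.7, 200.5, 192.6]
tool_rot: [3.137, -0.001, 1.603]
contact_force: [0.2, 0.4, 0.8]
gripper_width: -0.2
grip_force: 0.0
d [-60.348 -68.695   2.225]
rot [ 0.005 -0.001 -0.   ]
12.6667 [502.714 200.515 192.636] [ 3.137 -0.001  1.603] -0.24189324418662136 [0.225 0.352 0.838]
```

Scaled: -68.3 mm is -6.83, -60.3 mm is -6.03.

```bash
echo '-2,-2.3,0,0,0,0,0 | -4,-4.6,0,0,0,0,0 | -6.03,-6.83,0,0,0,0,0 | -6.03,-6.83,1.5,0,0,0,0 | -6.03,-6.83,3,0,0,0,0 | -6.03,-6.83,4.5,0,0,0,0 | -6.03,-6.83,4.5,0,0,0,0 | -6.03,-6.83,4.5,0,0,0,0' | python3 drive.py; python3 rel.py 436 138 137 1.603
```

```text
time: 13.33
tool_pos: [435.0, 137.6, 144.0]
tool_rot: [-3.14, 0.0, 1.603]
contact_force: [0.8, 0.1, 0.7]
gripper_width: 0.1
grip_force: 0.0
d [0.355 0.997 6.958]
rot [-0.001  0.    -0.   ]
13.3333 [435.024 137.615 143.96 ] [-3.14   0.     1.603] 0.09699093279804302 [0.8   0.123 0.683]
```

Scaled: 1 mm is 0.1, 11 mm is 1.1.

```bash
echo '0.03,0.1,0.3,0,0,0,0 | 0.03,0.1,0.6,0,0,0,0 | 0.03,0.1,0.9,0,0,0,0 | 0.03,0.1,1.1,0,0,0,0 | 0.03,0.1,1.1,0,0,0,0' | python3 drive.py; echo '0,0,0.1,0,0,0,0 | 0,0,0.2,0,0,0,0 | 0,0,0.2,0,0,0,0' | python3 drive.py
```

```text
time: 13.75
tool_pos: [436.7, 138.1, 133.6]
tool_rot: [3.14, -0.0, 1.603]
contact_force: [0.3, 0.3, 6.7]
gripper_width: -0.2
grip_force: 3.1
time: 14.0
tool_pos: [436.7, 138.2, 131.9]
tool_rot: [3.14, -0.0, 1.603]
contact_force: [-0.9, 0.7, 8.1]
gripper_width: 0.2
grip_force: 4.0
```

The manual's scale: shifts go in cm and turns go in units of 0.1 rad. Converting my numbers, 1.5 mm is 0.15, 0.8 mm is 0.08.

```bash
echo '0,0,0.08,0,0,0,0 | 0,0,0.15,0,0,0,0 | 0,0,0.15,0,0,0,0' | python3 drive.py; echo '0,0,0,0,0,0,0 | 0,0,0,0,0,0,0 | 0,0,0,0,0,0,0' | python3 drive.py
```

```text
time: 14.25
tool_pos: [436.7, 138.2, 131.0]
tool_rot: [3.14, -0.0, 1.603]
contact_force: [-4.1, -1.6, 13.8]
gripper_width: -0.1
grip_force: 7.1
time: 14.5
tool_pos: [436.7, 138.2, 131.0]
tool_rot: [3.14, -0.0, 1.603]
contact_force: [-3.2, -0.9, 14.9]
gripper_width: -0.2
grip_force: 7.2
```

At the stop (z 131.0, about 15 N). Holding for more than 3 s.

```bash
for i in 1 2 3 4; do echo '0,0,0,0,0,0,0 | 0,0,0,0,0,0,0 | 0,0,0,0,0,0,0 | 0,0,0,0,0,0,0 | 0,0,0,0,0,0,0 | 0,0,0,0,0,0,0 | 0,0,0,0,0,0,0 | 0,0,0,0,0,0,0 | 0,0,0,0,0,0,0 | 0,0,0,0,0,0,0 | 0,0,0,0,0,0,0 | 0,0,0,0,0,0,0' | python3 drive.py | egrep "time|pos|contact"; done
python3 - <<'E'
from vis import *
s=capture("side")[:,:,::-1].copy()
cv2.imwrite("pics/c7.png",cv2.resize(s[100:230,205:305],(462,600),interpolation=cv2.INTER_CUBIC))
E
```

```text
time: 15.5
tool_pos: [436.7, 138.2, 131.0]
contact_force: [-3.4, -0.7, 15.3]
time: 16.5
tool_pos: [436.8, 138.2, 131.0]
contact_force: [-4.2, -0.8, 14.4]
time: 17.5
tool_pos: [436.8, 138.2, 131.0]
contact_force: [-4.2, -2.2, 15.0]
time: 18.5
tool_pos: [436.8, 138.2, 131.0]
contact_force: [-4.1, -1.1, 14.2]
```

View pics/c7.png

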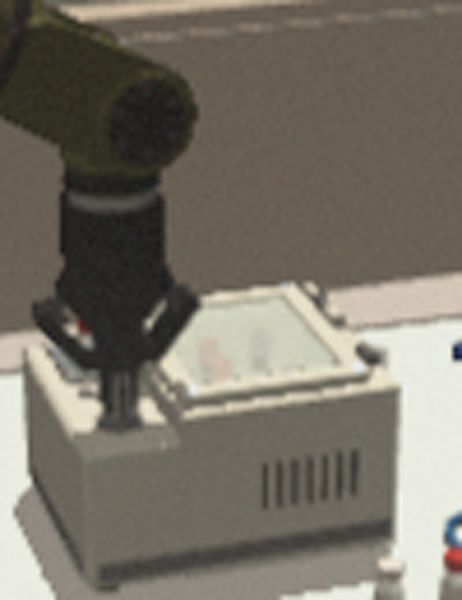

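The fingertips press the key at crop (120,420), the cover is flat and the tubes are under it. Handing in.

```bash
python3 -c "
from workcell import robot, capture, camera_info
print(robot.sign_off())"
```

```text
the job is handed in; nothing more can be done
None
```

The sample tube is seated in well1, the cover is shut flat, and the job was handed in at about 18.5 s with the fingertips still holding the short-mix key at its stop (about 15 N, over 4 s unbroken); no verdict was returned.

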